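Pack the nesting cup and latch the reclined case

ROBOT

A 6-joint arm with a two-finger parallel gripper is mounted at the origin on a cart in front of the work surface, level with it; the furniture and walls round the work are solid. World frame = base frame: x ahead of the robot, y to its left, z up, the work surface at z = 0. Lengths are in m, angles in rad, forces in N, time in s.
With the tool pointing down it reaches from about 0.275 to 0.75 m from the base axis. Payload 10.2 kg.
Tool frame: the origin (TCP) lies on the centre line of the jaws, within the pads' length; the fingertips stand manip.tips_ahead ahead of it and the grasp point (between the pads) lies 8 mm behind it (manip.tips_ahead is the distance from the TCP to the fingertips, in m); z points along the fingers, y is the line along which they close (so a half turn about z gives the same grasp; the last joint's range is limited). The gripper opens to 88 mm and grips with 3 to 60 N. Pads are 18 mm wide; open, the fingers measure 123 mm over their backs; the gripper's body (75 mm by 187 mm) begins 45 mm behind the grasp point.
Start: joints at [0.986, 0.313, 1.498, -0, 1.331, -0.223], TCP at [0.186, 0.491, 0.25] pointing down, gripper open.
Joint ranges: [-2.94, 2.94], [-0.97, 2.17], [0.19, 2.56], [-1.23, 4.37], [0.02, 3.11], [-2.88, 2.88]. Speed limits (rad/s): [2.39, 2.39, 3.01, 3.14, 3.14, 3.14].

INTERFACE

Orientations are given as a unit quaternion [x, y, z, w].
In Python, from plant import readout, camera, hand_in, manip gives the robot as it stands. The module is installed in compiled form; this text tells all that it offers.
- The arm moves only by the tool servo_tool, never from a script. Its arguments are lists of equal length, an entry for each row: "travel": the shift along the tool's x, y, z in mm, a list of three; "twist": the turn about the tool's z in rad; "hand": the gripper's target within -1 to 1 (shut at 1, half-way at 0, fully open at -1). A call has 1 to 20 rows; each row shifts and turns the commanded pose from where the row before left it, along the tool's axes as they then stand; what a row does not reach is not made up. A row lasts 1/8 s, in which the tool goes at most 62.5 mm and 10.7 degrees, less where a joint would pass 70% of its speed; a pose out of reach is approached as far as the arm can. A call is refused whole if a number of a shift passes 62.5 or a number of a turn 0.188, either way. A call with a gripper value outside its range is refused whole. The fingers move at their own pace and stop on an object; "force" is the grip in N (left out, the last holds). Time passes only in rows, so rows that do not move let the fingers close. It gives the time, the measured TCP pose, the force, the opening and the grip force at its end, in the units of the state.
- readout.observe(): the state, without advancing time (a new reading comes with each control period).
- camera(name): name is "scene" or "top"; returns a dict with "pixels" (480x640x3 uint8, red, green, blue), "fovy" (degrees; the focal length in pixels is half the picture's height over the tangent of half this angle, whatever the lens; pixels are square), "cx", "cy" (the principal point, pixels), "T" (4x4, takes a point from camera to world coordinates). Camera axes: x right, y down, z forward; pixel columns grow to the right and rows downward; lengths in m; the calibration is good to about 2 mm. A picture is of the moment at which its call begins. There is no depth.
- hand_in(): hands the job in; it is judged then, once.
The state is a dict: "time_s": time; "joint_positions": joint angles; "joint_vel": joint speeds; "joint_efforts": joint torques, N m; "ee_pos": TCP position; "tool_rot": TCP orientation; "contact_force": force on the tool from outside, world axes, zero at the start; "moment": the same for the moment, N m; "gripper_width": opening from 0.0 (shut) to 1.0 (fully open); "finger_force": force on a finger pad.
Only numpy, scipy, OpenCV 4.12 (cv2) and the standard library are available. Lean on these libraries where they do the work, as an engineer would, in place of code of your own. Each camera call takes 0.05 s, during which the arm holds its last target. There are 200 camera calls.

TASK

Nest the loose round tapered cup, right way up, in the matching cup inside the reclined wooden case; the square cup does not nest and stays out. Then shut the lid, swing the steel latch loop over the brass keeper so that its bar drops behind the hook, and only then press the red lever down flat, past centre, so that the loop pulls tight. Leave everything else on the worktop standing where it is.

Things in the scene. Friction and masses are not known exactly. Their poses are not given: they have to be found in the camera images.
- case: Fixed wooden case; origin on the worktop under its middle, base from x -120 to +130 mm, y +-73 mm; x away from its front, z up. Its top face (deck) is reclined 30 degrees: UP = up-slope = (cos30,0,sin30) in the case frame; OUT = deck normal = (-sin30,0,cos30), leaning to the robot. Wall cabinets overhang behind, so tilt the tool to point along -OUT.
- deck_mid (a point): Point on the deck under the lever's pivot, mid-width: case frame x -58, y 0, z +69 mm. The deck runs from 69 mm down-slope of it (front edge: apron with the latch) to 146 mm up-slope. Open well from 55 to 136 mm UP, 126 mm across y, 92 mm deep square to the deck, with one round tapered steel cup fixed in it, mouth OUT.
- stack_mouth (a point): Centre of the mouth of the cup fixed in the well: 95.5 mm UP of deck_mid and 27 mm below the deck; mouth 61 mm across inside; its z axis, the cup's axis, is OUT.
- stack_seat (a point): Where the underside centre of the round cup comes to lie when fully nested in the fixed cup: 95.5 mm UP of deck_mid, about 69 mm below the deck; its z axis is OUT. The nested cup's rim then lies about 4 mm below the deck and the lid clears it. Low enough anywhere within 10 mm.
- round_cup: Loose round tapered steel cup, 65 mm high, 48 mm across the foot, 65 mm across just below its 68 mm rim bead, wall 2.5 mm; 55 to 115 g. Origin at the centre of its underside, z up through the open mouth. It is the twin of the cup fixed in the case. Starts upright on the worktop.
- square_cup: Loose straight-sided square steel cup, 60 x 60 x 65 mm, origin at the centre of its underside. Does not nest; to be left alone.
- food_tin: Bystander: food tin with printed paper, 57 mm across, 72 mm high; origin at the centre of its underside.
- salt_mill: Bystander: salt shaker with a grey domed top, 44 mm across, 90 mm high; origin at the centre of its underside.
- pepper_mill: Bystander: dark wooden pepper mill, 58 mm across, 150 mm high, at the left; origin at the centre of its underside.
- spice_a: Bystander: spice jar with a yellow cap, 42 mm across, 96 mm high, at the right; origin at the centre of its underside.
- lid (a joint): Lid hinge, rad: 0 shut, 2.35 fully open; starts near 2.1. Light wooden lid, 94 mm from hinge to free edge, 146 mm wide, 8 mm thick. Hinge line on the deck surface 146 mm UP of deck_mid, parallel to y; shut, it lies on the deck over the well. Friction 0.12 N m: mostly stays where put. Push it from behind its free edge, over and down, beside the keeper.
- lid_edge (a point): Middle of the lid's free edge, half-way through its thickness.
- keeper_hook (a joint): Spring give of the brass keeper on the lid, m: 0 at rest, grows as the loop pulls it down-slope, 5 N per mm, 6 mm at most. Hook 24 mm wide (y), mid-width, 18 mm above the lid's top face; lid shut, its post (8 mm thick) is centred 55.5 mm UP of deck_mid. Its 3 mm lip, 14 to 18 mm above the lid, points UP: the bar must come down on the up-slope side.
- latch_lever (a joint): Red lever, rad: 0 flat (latched), handle pointing down-slope; grows as it is lifted and thrown over up-slope, to 2.5. Starts near 2. Pivot 16 mm OUT of deck_mid, axis along y. 60 mm from pivot to tip, 28 mm wide, 6 mm thick. Friction 0.08 N m: stays where left. Hooked, it goes over centre near 0.35 rad; a few newtons at the tip suffice.
- lever_tip (a point): Middle of the tip of the red lever, on the face that looks up when it is flat.
- latch_loop (a joint): Loop's hinge on the lever, rad. Loop pitch from UP towards OUT = latch_loop - latch_lever (0 lies along UP; 1.57 stands square to the deck; starts near 1.3). Wire bail, 75 mm from hinge to centre of its end bar, side wires 56 mm apart astride the lever. Loop hinge with the lever flat: 13 mm down-slope of the pivot and 4 mm nearer the deck; turns with the lever. Friction 0.01 N m.
- loop_bar (a point): Centre of the loop's end bar (9 mm thick, along y). It swings easily, stays standing where left, and stays down by its weight once lying.
- keeper_root (a point): Foot of the keeper's post on the lid's top face; with the lid shut its x is up-slope and its z out of the deck.
Things that resemble listed ones, but are neither listed nor needed, are in the scene too. Leave any blue or purple look-alike of the round_cup alone.

How it is judged:
On the way, in this order (a step that is already met when the one before it is completed fails the run):
1. the round cup is nested in the fixed cup and let go, lid still open (distance between round_cup and stack_seat below 0.01 m and angle between the z axis of round_cup and the z axis of stack_seat, either way round below 0.15 rad and contact force between the fingers and round_cup below 0.05 N and value of joint lid above 0.8 rad), for 0.2 s.
2. the lid is shut (distance between round_cup and stack_seat below 0.01 m and angle between the z axis of round_cup and the z axis of stack_seat, either way round below 0.15 rad and value of joint lid below 0.06 rad), for 0.2 s.
3. the loop's bar lies behind the keeper, lever not yet pressed (value of joint lid below 0.06 rad and x of loop_bar in the frame of keeper_root above 0.004 m and z of loop_bar in the frame of keeper_root below 0.012 m and value of joint latch_lever above 0.8 rad), for 0.2 s.
At the end, for the whole second after the job is handed in: Round cup nested (underside within 10 mm of the seat, axes within 0.15 rad) and let go; lid under 0.06 rad; lever under 0.1 rad with the loop pulling the keeper at least 1 mm; square cup and bystanders upright within 30 mm of their starts (all of step 2 and contact force between the fingers and round_cup below 0.05 N and value of joint latch_lever below 0.1 rad and value of joint keeper_hook above 0.001 m and linear speed of round_cup below 0.02 m/s and not (distance of square_cup from where it was at the start of the episode above 0.03 m or angle between square_cup's own z axis and vertical above 0.35 rad) and not (distance of food_tin from where it was at the start of the episode above 0.03 m or angle between food_tin's own z axis and vertical above 0.35 rad) and not (distance of salt_mill from where it was at the start of the episode above 0.03 m or angle between salt_mill's own z axis and vertical above 0.35 rad) and not (distance of pepper_mill from where it was at the start of the episode above 0.03 m or angle between pepper_mill's own z axis and vertical above 0.35 rad) and not (distance of spice_a from where it was at the start of the episode above 0.03 m or angle between spice_a's own z axis and vertical above 0.35 rad)); the robot touches nothing.
It fails at once if the square cup or a bystander is shifted more than 30 mm or tipped ((distance of square_cup from where it was at the start of the episode above 0.03 m or angle between square_cup's own z axis and vertical above 0.35 rad) or (distance of food_tin from where it was at the start of the episode above 0.03 m or angle between food_tin's own z axis and vertical above 0.35 rad) or (distance of salt_mill from where it was at the start of the episode above 0.03 m or angle between salt_mill's own z axis and vertical above 0.35 rad) or (distance of pepper_mill from where it was at the start of the episode above 0.03 m or angle between pepper_mill's own z axis and vertical above 0.35 rad) or (distance of spice_a from where it was at the start of the episode above 0.03 m or angle between spice_a's own z axis and vertical above 0.35 rad)).
It also fails if it takes over 72 s, if anything falls off the work surface, if the arm or the gripper's body presses on something with over 40 N, if the wrist force passes 120 N, or if a joint passes its speed limit or range.

## Working session

There is one attempt and no reset: what is moved stays moved. The work goes in short steps, Python scripts to look and compute and a tool call to move; the robot and the scene stay as the last step left them, time stands still between calls to the robot, and variables do not carry over. Pictures are saved under pics/ and viewed, at most 10 in all, crops included, and the job is handed in when it is done.

Besides the shell and the picture viewer there is one more tool, called after ">>>" in YAML: its name, and indented under it one key for each argument. servo_tool: Moves the arm, as the interface text tells. Its arguments: {"type":"object","properties":{"travel":{"type":"array","items":{"type":"array","items":{"type":"number"}}},"twist":{"type":"array","items":{"type":"number"}},"hand":{"type":"array","items":{"type":"number"}},"force":{"type":"number"}},"required":["travel","twist","hand"]}

```bash
mkdir -p pics; python3 - <<'E'
from plant import readout, camera, hand_in, manip
import cv2, numpy as np
s=readout.observe(); print(s); print([ (k,getattr(manip,k)) for k in dir(manip) if k[0]!='_'])
for n in("scene","top"):
    c=camera(n); cv2.imwrite(f"pics/{n}0.png",c["pixels"][:,:,::-1]); print(n,c["fovy"],c["cx"],c["cy"],np.round(c["T"],4).tolist())
E
```

```text
{'time_s': 0.0, 'joint_positions': array([ 9.85617170e-01,  3.13471067e-01,  1.49841203e+00, -1.12657511e-05,
        1.33099202e+00, -2.23413942e-01]), 'joint_vel': array([ 8.64243258e-04, -7.29091640e-05,  9.67463073e-04,  3.32204757e-05,
        5.85090000e-04, -1.16824019e-03]), 'joint_efforts': array([-4.34596877e-04, -4.02205896e+01, -2.52276707e+01,  6.93992944e-02,
        3.51531466e-02, -8.91220998e-05]), 'ee_pos': array([0.18570573, 0.49082061, 0.24915971]), 'tool_rot': array([ 1.79896495e-01,  9.83685336e-01, -5.91688077e-04, -2.47213260e-04]), 'contact_force': array([ 0.48434594,  0.24888589, -0.1215645 ]), 'moment': array([ 0.00586852,  0.01036894, -0.03650681]), 'finger_force': 0.0, 'gripper_width': 1.0025144166973081}
[('PlanningError', <class 'plant.PlanningError'>), ('tips_ahead', 0.011)]
scene 43.85942751546716 322.51712121669914 237.00274937729137 [[0.4703, -0.5456, 0.6936, -0.7766], [-0.8824, -0.2777, 0.3799, -0.688], [-0.0147, -0.7907, -0.6121, 1.2627], [0.0, 0.0, 0.0, 1.0]]
top 55.32404604507944 311.99369117156266 239.83480289557446 [[0.0273, -0.9801, 0.1968, 0.2692], [-0.9996, -0.025, 0.0141, -0.0019], [-0.0089, -0.1971, -0.9803, 1.3457], [0.0, 0.0, 0.0, 1.0]]
```

View pics/scene0.png

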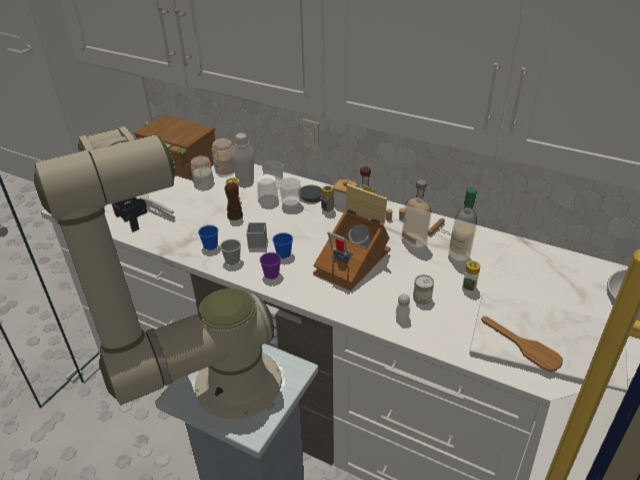

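View pics/top0.png

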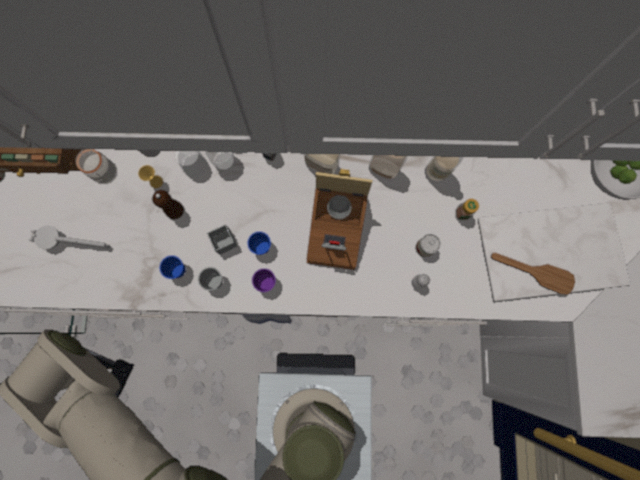

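Scene view: the grey round cup is at about (231,252), the square cup at (257,236), and the open case at (352,250). Top view: the cup is at (210,279), the square cup at (222,240), and the case spans (308–370, 175–270). I'll zoom in on these.

```bash
python3 - <<'E'
import cv2, numpy as np
s=cv2.imread("pics/scene0.png");t=cv2.imread("pics/top0.png")
z=lambda im,x,y,w,h,k:cv2.resize(im[y:y+h,x:x+w],None,fx=k,fy=k,interpolation=cv2.INTER_CUBIC)
a=z(s,310,180,90,110,5)[:, :400]; b=z(t,295,165,80,110,5)
cv2.imwrite("pics/c1.png",np.hstack([a,b]))
E
```

```text
(no output)
```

View pics/c1.png

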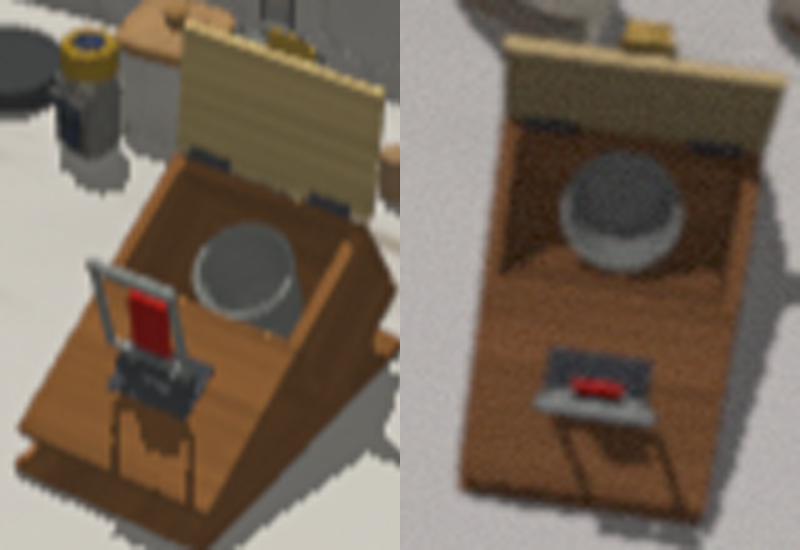

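The crop shows the case corners, the lid's free edge, the fixed cup's mouth and the standing loop clearly. I'll fit the case pose, lid angle and loop from these, then crop the cups.

```bash
cat > h.py <<'E'
import numpy as np, cv2
from scipy.optimize import least_squares
from scipy.spatial.transform import Rotation as R
K={"scene":(43.85942751546716,322.51712121669914,237.00274937729137,[[0.4703,-0.5456,0.6936,-0.7766],[-0.8824,-0.2777,0.3799,-0.688],[-0.0147,-0.7907,-0.6121,1.2627],[0,0,0,1]]),
"top":(55.32404604507944,311.99369117156266,239.83480289557446,[[0.0273,-0.9801,0.1968,0.2692],[-0.9996,-0.025,0.0141,-0.0019],[-0.0089,-0.1971,-0.9803,1.3457],[0,0,0,1]])}
def proj(n,P):
    f,cx,cy,T=K[n];T=np.array(T);f=240/np.tan(np.radians(f/2))
    q=(np.atleast_2d(P)-T[:3,3])@T[:3,:3]
    return q[:,:2]/q[:,2:]*f+[cx,cy]
def ray(n,uv,z):
    f,cx,cy,T=K[n];T=np.array(T);f=240/np.tan(np.radians(f/2))
    d=T[:3,:3]@np.array([(uv[0]-cx)/f,(uv[1]-cy)/f,1]);return T[:3,3]+d*(z-T[2,3])/d[2]
UP=np.array([np.cos(np.pi/6),0,.5]);OUT=np.array([-.5,0,np.cos(np.pi/6)])
def dk(u,y,o): return np.array([-.058,0,.069])+u*UP+np.array([0,y,0])+o*OUT
def w(p,q): # case pose p=(x,y,yaw)
    return R.from_euler('z',p[2]).apply(q)+[p[0],p[1],0]
E
cat > fit.py <<'E'
from h import *
S=lambda x,y:((x+.5)/5-.5+310,(y+.5)/5-.5+180)
T=lambda x,y:((x-400+.5)/5-.5+295,(y+.5)/5-.5+165)
def lidp(th,y): return dk(.146,y,0)+.094*(-UP*np.cos(th)+OUT*np.sin(th))
obs=[("scene",S(18,430),0,.073),("scene",S(210,515),0,-.073),("top",T(462,490),0,.073),("top",T(700,522),0,-.073),
("scene",S(183,157),1,.073),("scene",S(368,222),1,-.073),("top",T(507,122),1,.073),("top",T(757,158),1,-.073),
("scene",S(183,38),2,.073),("scene",S(380,97),2,-.073),("top",T(507,50),2,.073),("top",T(782,88),2,-.073),
("scene",S(92,265),3,.028),("scene",S(182,297),3,-.028),("top",T(540,407),3,.028),("top",T(652,420),3,-.028)]
def pt(v,k,y):
    c=[lambda:dk(-.069,y,0),lambda:dk(.146,y,0),lambda:lidp(v[3],y),lambda:dk(v[4],y,v[5])][k]()
    return w(v[:3],c)
def res(v): return np.concatenate([proj(n,pt(v,k,y))[0]-uv for n,uv,k,y in obs])
r=least_squares(res,[.5,0,0,2.1,0,.08],loss='soft_l1');v=r.x
print(np.round(v,4));print(np.round(r.fun.reshape(-1,2),1).tolist())
np.save("case.npy",v)
if __name__=="__main__":
    s=cv2.imread("pics/scene0.png");t=cv2.imread("pics/top0.png")
    def ov(n,im,x,y,wd,h,k):
        o=cv2.resize(im[y:y+h,x:x+wd],None,fx=k,fy=k,interpolation=cv2.INTER_CUBIC)
        a=np.linspace(0,2*np.pi,60)
        ps=[[w(v,dk(.0955+.0305*np.cos(q),.0305*np.sin(q),-.027)) for q in a],[w(v,dk(u,y_,0)) for u,y_ in((.055,-.063),(.136,-.063),(.136,.063),(.055,.063),(.055,-.063))]]
        for P in ps:
            cv2.polylines(o,[np.int32((proj(n,np.array(P))-[x,y]+.5)*k-.5)],False,(0,255,0),1)
        return o
    z=lambda im,x,y,w,h,k:cv2.resize(im[y:y+h,x:x+w],None,fx=k,fy=k,interpolation=cv2.INTER_CUBIC)
    top=np.hstack([ov("scene",s,330,200,80,60,5),ov("top",t,300,175,80,60,5)])
    bot=np.hstack([z(s,200,215,80,60,5),z(t,180,225,80,60,5)])
    cv2.imwrite("pics/c2.png",np.vstack([top,bot]))
E
python3 fit.py
```

```text
[ 0.5767 -0.0535 -0.1128  2.1773  0.0222  0.1026]
[[-0.9, 0.5], [-0.3, 0.7], [-0.9, -1.0], [1.6, -0.5], [-1.7, -1.0], [0.3, 0.7], [-1.1, 0.1], [1.9, -0.1], [-0.1, -2.5], [0.6, -0.2], [-0.8, 0.3], [1.3, 0.2], [0.6, 0.1], [-1.8, -0.1], [0.9, -0.2], [-0.2, 0.1]]
```

View pics/c2.png

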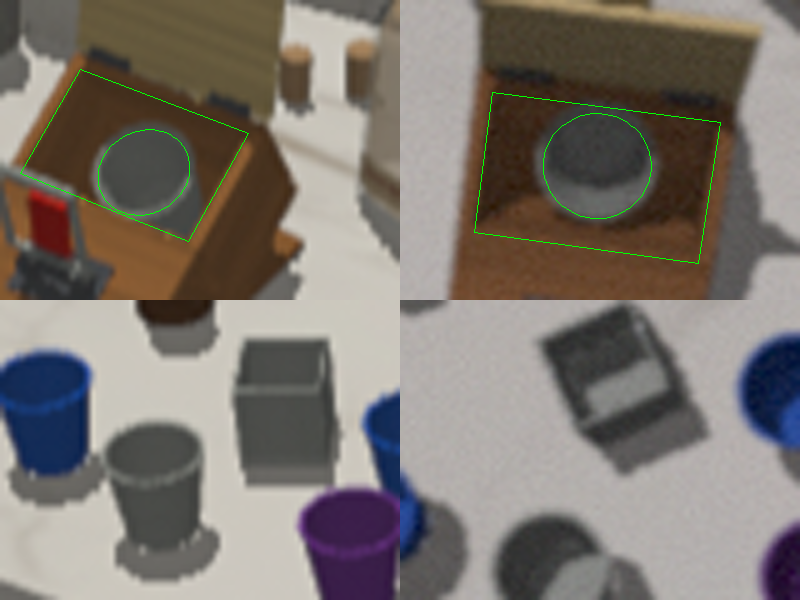

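The green well and mouth overlays sit on the pictured well and cup rim to within about 1 px. The grey round cup's rim in the scene crop is centred near (230.4,245.6) px. Next: cup and neighbour positions, and cabinet clearance.

```bash
python3 - <<'E'
from h import *
v=np.load("case.npy")
S=lambda x,y:((x+.5)/5-.5+200,(y-300+.5)/5-.5+215)
T=lambda x,y:((x-400+.5)/5-.5+180,(y-300+.5)/5-.5+225)
print("scene rim",ray("scene",S(154,455),.063))
a=np.linspace(0,2*np.pi,90)
def ext(n,c):
    q=proj(n,np.c_[c[0]+.034*np.cos(a),c[1]+.034*np.sin(a),0*a+.063]);return np.r_[q.min(0),q.max(0)]
so=np.r_[S(105,422),S(203,488)];to=np.r_[T(494,513)]
r=least_squares(lambda c:np.r_[ext("scene",c)-so,ext("top",c)[:2]-to],[.33,.25]);print("cup",r.x,r.fun.round(1))
print("blueA",ray("top",(173,266),.06),"purple",ray("top",(264,280),.06),"blueB",ray("top",(260,243),.06),"square",ray("top",(221,238),.06))
for n,u,o in(("mouth",.0955,-.027),("seat",.0955,-.069),("P",.0955,-.004),("lever",.025,.0705),("hinge",.146,0)): print(n,w(v,dk(u,0,o)))
# cabinet bottom front edge (x0,z0): top row 155 @col 300, scene (480,160)?
for z in(.3,.4,.5,.6): print(z,ray("top",(300,152),z),ray("scene",(300,118),z),ray("scene",(480,160),z))
E
```

```text
scene rim [0.40731425 0.30123671 0.063     ]
cup [0.40690452 0.30021874] [-0.6  0.3  0.9  0.2 -0.4 -0.2]
blueA [0.44147975 0.4091082  0.06      ] purple [0.40847259 0.14862451 0.06      ] blueB [0.51427064 0.16517891 0.06      ] square [0.52601628 0.27799566 0.06      ]
mouth [ 0.61463829 -0.05783256  0.09336731]
seat [ 0.63550494 -0.06019536  0.05699425]
P [ 0.60321131 -0.05653865  0.1132859 ]
lever [ 0.50553074 -0.04547795  0.14255479]
hinge [ 0.64468058 -0.06123435  0.142     ]
0.3 [0.69546867 0.04812891 0.3       ] [0.88855661 0.30645887 0.3       ] [ 0.88767872 -0.34578217  0.3       ]
0.4 [0.65470471 0.04334466 0.4       ] [0.71558927 0.20315993 0.4       ] [ 0.71480257 -0.38132989  0.4       ]
0.5 [0.61394076 0.03856041 0.5       ] [0.54262193 0.09986099 0.5       ] [ 0.54192641 -0.4168776   0.5       ]
0.6 [0.5731768  0.03377616 0.6       ] [ 0.36965458 -0.00343794  0.6       ] [ 0.36905026 -0.45242531  0.6       ]
```

>>> servo_tool:
  travel:
    - [0, 0, 0]
  twist: [-0.188]
  hand: [-0.77]
  force: 10

```text
time_s: 0.22
ee_pos: [0.1858, 0.4909, 0.2493]
tool_rot: [0.085, 0.996, -0.0, -0.0]
contact_force: [-0.3, 1.0, -0.5]
gripper_width: 0.909
finger_force: 0.0
```

The cup is at (0.407, 0.300) and the case at (0.577, −0.054) with yaw −0.113. The cabinets' front edge is near x 0.635, z 0.445. The moves only twist about the tool's z, so the tool can't be tilted directly. I'll move to free space on the right and see how the arm behaves at the edge of its reach.

>>> servo_tool:
  travel:
    - [0, 0, -40]
    - [0, 0, -40]
    - [-22, -53, 0]
    - [-22, -53, 0]
    - [-22, -53, 0]
    - [-22, -53, 0]
    - [-22, -53, 0]
    - [-22, -53, 0]
    - [-22, -53, 0]
    - [-22, -53, 0]
    - [-22, -53, 0]
    - [-22, -53, 0]
    - [-22, -53, 0]
    - [-22, -53, 0]
    - [-22, -53, 0]
    - [-22, -53, 0]
    - [-22, -53, 0]
    - [-22, -53, 0]
    - [-22, -53, 0]
    - [-22, -53, 0]
  twist: [0, 0, 0, 0, 0, 0, 0, 0, 0, 0, 0, 0, 0, 0, 0, 0, 0, 0, 0, 0]
  hand: [-0.77, -0.77, -0.77, -0.77, -0.77, -0.77, -0.77, -0.77, -0.77, -0.77, -0.77, -0.77, -0.77, -0.77, -0.77, -0.77, -0.77, -0.77, -0.77, -0.77]

```text
time_s: 2.72
ee_pos: [0.4105, -0.5189, 0.3293]
tool_rot: [0.087, 0.996, 0.0, -0.0]
contact_force: [0.1, 0.1, 1.1]
gripper_width: 0.885
finger_force: 0.0
```

>>> servo_tool:
  travel:
    - [0, -60, 0]
    - [0, -60, 0]
    - [0, -60, 0]
  twist: [0, 0, 0]
  hand: [-0.77, -0.77, -0.77]

```text
time_s: 3.1
ee_pos: [0.3717, -0.6649, 0.319]
tool_rot: [0.087, 0.996, -0.004, 0.003]
contact_force: [21.0, -46.8, 21.4]
gripper_width: 0.888
finger_force: 0.0
```

```bash
python3 -c "
from plant import readout
s=readout.observe();print(s['joint_positions'].round(3),s['ee_pos'].round(3),s['tool_rot'].round(3),s['gripper_width'])"
```

```text
[-1.215e+00  9.940e-01  1.860e-01  2.000e-03  1.951e+00 -2.611e+00] [ 0.372 -0.665  0.319] [ 0.087  0.996 -0.004  0.003] 0.8879572164001825
```

>>> servo_tool:
  travel:
    - [0, 0, 0]
  twist: [0]
  hand: [-0.77]

```text
time_s: 3.22
ee_pos: [0.3695, -0.6662, 0.3117]
tool_rot: [0.089, 0.996, 0.001, 0.0]
contact_force: [0.4, -0.8, -0.1]
gripper_width: 0.884
finger_force: 0.0
```

>>> servo_tool:
  travel:
    - [10, -20, 0]
    - [10, -20, 0]
  twist: [0, 0]
  hand: [-0.77, -0.77]

```text
time_s: 3.48
ee_pos: [0.3385, -0.6881, 0.3166]
tool_rot: [0.087, 0.996, -0.011, 0.007]
contact_force: [-1.3, 1.4, 0.3]
gripper_width: 0.886
finger_force: 0.0
```

```bash
python3 -c "
from plant import readout
s=readout.observe();print(s['joint_positions'].round(3),s['ee_pos'].round(3),s['tool_rot'].round(4),s['contact_force'])"
```

```text
[-1.267  0.997  0.187  0.005  1.931 -2.663] [ 0.339 -0.688  0.317] [ 0.0866  0.9962 -0.0115  0.007 ] [-1.32732035  1.36139966  0.26016904]
```

>>> servo_tool:
  travel:
    - [-35, -49, 0]
    - [-35, -49, 0]
    - [-35, -49, 0]
    - [0, 0, 0]
  twist: [0, 0, 0, 0]
  hand: [-0.77, -0.77, -0.77, -0.77]

```text
time_s: 3.98
ee_pos: [0.3553, -0.7266, 0.2675]
tool_rot: [0.087, 0.995, -0.049, 0.03]
contact_force: [-0.8, -0.1, 0.0]
gripper_width: 0.883
finger_force: 0.0
```

```bash
python3 -c "
from plant import readout
from scipy.spatial.transform import Rotation as R
s=readout.observe();print(s['joint_positions'].round(3),s['ee_pos'].round(3),s['tool_rot'].round(4),R.from_quat(s['tool_rot']).as_matrix()[:,2])"
```

```text
[-1.266  1.063  0.187  0.018  1.778 -2.657] [ 0.355 -0.727  0.267] [ 0.0871  0.9946 -0.0487  0.0298] [ 0.05078707 -0.10205106 -0.99348188]
```

Pushing outward at full stretch tilts the tool outward, and the tilt holds (0.11 rad so far). It has to point along the case heading, though. I can do that high above the cart, clear of the cabinets. Here is a helper that gives tool-axis numbers.

```bash
cat > go.py <<'E'
import sys,numpy as np
from plant import readout
from scipy.spatial.transform import Rotation as R
s=readout.observe();M=R.from_quat(s['tool_rot']).as_matrix()
print("t",s['time_s'],"q",s['joint_positions'].round(3),"p",s['ee_pos'].round(4),"z",M[:,2].round(3),"y",M[:,1].round(3),"F",s['contact_force'].round(1),"gw",round(s['gripper_width'],3))
for a in sys.argv[1:]:
    t=np.array(eval(a)); d=(t-s['ee_pos'])*1000
    print(a,"tool mm",(M.T@d).round(1),"dist",np.linalg.norm(d).round(1))
E
python3 go.py "(.346,.151,.6)"
```

```text
t 3.975 q [-1.266  1.063  0.187  0.018  1.778 -2.657] p [ 0.3553 -0.7266  0.2675] z [ 0.051 -0.102 -0.993] y [ 0.176  0.98  -0.092] F [-0.8 -0.1  0. ] gw 0.883
(.346,.151,.6) tool mm [ 136.   828.  -420.4] dist 938.5
```

>>> servo_tool:
  travel:
    - [8, 46, -23]
    - [8, 46, -23]
    - [8, 46, -23]
    - [8, 46, -23]
    - [8, 46, -23]
    - [8, 46, -23]
    - [8, 46, -23]
    - [8, 46, -23]
    - [8, 46, -23]
    - [8, 46, -23]
    - [8, 46, -23]
    - [8, 46, -23]
    - [8, 46, -23]
    - [8, 46, -23]
    - [8, 46, -23]
    - [8, 46, -23]
    - [8, 46, -23]
    - [0, 46, -29]
    - [0, 0, 0]
  twist: [0, 0, 0, 0, 0, 0, 0, 0, 0, 0, 0, 0, 0, 0, 0, 0, 0, 0, 0]
  hand: [-0.77, -0.77, -0.77, -0.77, -0.77, -0.77, -0.77, -0.77, -0.77, -0.77, -0.77, -0.77, -0.77, -0.77, -0.77, -0.77, -0.77, -0.77, -0.77]

```text
time_s: 6.35
ee_pos: [0.3466, 0.1382, 0.5984]
tool_rot: [0.085, 0.995, -0.048, 0.032]
contact_force: [-0.3, -0.2, 0.1]
gripper_width: 0.882
finger_force: 0.0
```

```bash
python3 go.py "(.346,.151,.8)"
```

```text
t 6.35 q [ 0.133  0.006  0.961 -0.127  2.128 -1.338] p [0.3466 0.1382 0.5984] z [ 0.056 -0.101 -0.993] y [ 0.171  0.981 -0.09 ] F [-0.3 -0.2  0.1] gw 0.882
(.346,.151,.8) tool mm [ -11.8   -5.7 -201.6] dist 202.0
```

>>> servo_tool:
  travel:
    - [0, 0, -40]
    - [0, 0, -40]
    - [0, 0, -40]
    - [-25, 0, -40]
    - [-25, 0, -50]
    - [-25, 0, -50]
    - [-25, 0, -50]
    - [-25, 0, -50]
    - [0, 0, 0]
  twist: [0, 0, 0, 0, 0, 0, 0, 0, 0]
  hand: [-0.77, -0.77, -0.77, -0.77, -0.77, -0.77, -0.77, -0.77, -0.77]

```text
time_s: 7.48
ee_pos: [0.3488, 0.1064, 0.732]
tool_rot: [0.085, 0.993, -0.039, 0.068]
contact_force: [-0.1, -0.3, -0.1]
gripper_width: 0.887
finger_force: 0.0
```

```bash
python3 go.py
```

```text
t 7.475 q [ 0.035  0.264  0.187 -0.172  2.558 -1.515] p [0.3488 0.1064 0.732 ] z [ 0.129 -0.09  -0.988] y [ 0.174  0.983 -0.066] F [-0.1 -0.3 -0.1] gw 0.887
```

>>> servo_tool:
  travel:
    - [-32, 8, -60]
    - [-32, 8, -60]
    - [-32, 8, -60]
    - [-32, 8, -60]
    - [-32, 8, -60]
    - [-32, 8, -60]
    - [-32, 8, -60]
    - [-32, 8, -60]
    - [0, 0, 0]
  twist: [0, 0, 0, 0, 0, 0, 0, 0, 0]
  hand: [-0.77, -0.77, -0.77, -0.77, -0.77, -0.77, -0.77, -0.77, -0.77]

```text
time_s: 8.6
ee_pos: [0.3324, 0.0952, 0.7628]
tool_rot: [0.079, 0.985, -0.022, 0.149]
contact_force: [-0.1, 0.1, 0.6]
gripper_width: 0.884
finger_force: 0.0
```

```bash
python3 go.py
```

```text
t 8.6 q [-0.02   0.185  0.187 -0.098  2.471 -1.516] p [0.3324 0.0952 0.7628] z [ 0.29  -0.066 -0.955] y [ 0.163  0.986 -0.019] F [-0.1  0.1  0.6] gw 0.884
```

>>> servo_tool:
  travel:
    - [-48, 8, -45]
    - [-48, 8, -45]
    - [-48, 8, -45]
    - [-48, 8, -45]
    - [-52, 8, -40]
    - [-52, 8, -40]
    - [-52, 8, -40]
    - [-52, 8, -40]
    - [0, 0, 0]
  twist: [0, 0, 0, 0, 0, 0, 0, 0, 0]
  hand: [-0.77, -0.77, -0.77, -0.77, -0.77, -0.77, -0.77, -0.77, -0.77]

```text
time_s: 9.72
ee_pos: [0.4134, 0.0676, 0.7709]
tool_rot: [0.074, 0.967, -0.005, 0.245]
contact_force: [-0.2, 0.8, 1.1]
gripper_width: 0.883
finger_force: 0.0
```

```bash
python3 go.py
```

```text
t 9.725 q [-0.128  0.219  0.188  0.019  2.239 -1.532] p [0.4134 0.0676 0.7709] z [ 0.474 -0.046 -0.88 ] y [0.145 0.989 0.026] F [-0.2  0.8  1.1] gw 0.883
```

>>> servo_tool:
  travel:
    - [-50, 0, -40]
    - [0, 0, 0]
  twist: [0, -0.05]
  hand: [-1, -1]

```text
time_s: 9.98
ee_pos: [0.4171, 0.0575, 0.7762]
tool_rot: [0.048, 0.965, -0.01, 0.259]
contact_force: [-0.5, -0.1, 0.7]
gripper_width: 1.001
finger_force: 0.0
```

```bash
python3 go.py "(.366,.304,.142)" "(.4095,.2997,.0577)"
```

```text
t 9.975 q [-0.165  0.213  0.187  0.048  2.217 -1.597] p [0.4171 0.0575 0.7762] z [ 0.499 -0.044 -0.865] y [0.098 0.995 0.006] F [-0.5 -0.1  0.7] gw 1.001
(.366,.304,.142) tool mm [383.4 236.7 512.4] dist 682.3
(.4095,.2997,.0577) tool mm [387.9 236.2 607.2] dist 758.2
```

>>> servo_tool:
  travel:
    - [27, 17, 36]
    - [27, 17, 36]
    - [27, 17, 36]
    - [27, 17, 36]
    - [27, 17, 36]
    - [27, 17, 36]
    - [27, 17, 36]
    - [27, 17, 36]
    - [27, 17, 36]
    - [27, 17, 36]
    - [27, 17, 36]
    - [27, 17, 36]
    - [27, 17, 36]
    - [27, 17, 36]
    - [0, 0, 0]
    - [0, 0, 0]
  twist: [0, 0, 0, 0, 0, 0, 0, 0, 0, 0, 0, 0, 0, 0, 0, 0]
  hand: [-1, -1, -1, -1, -1, -1, -1, -1, -1, -1, -1, -1, -1, -1, -1, -1]

```text
time_s: 11.98
ee_pos: [0.3707, 0.2998, 0.1778]
tool_rot: [0.05, 0.964, -0.008, 0.259]
contact_force: [0.9, -0.6, 0.8]
gripper_width: 0.999
finger_force: 0.0
```

```bash
python3 go.py "(.4095,.2997,.0577)"; python3 - <<'E'
from plant import camera
import cv2,numpy as np
z=lambda im,x,y,w,h,k:cv2.resize(im[y:y+h,x:x+w,::-1],None,fx=k,fy=k,interpolation=cv2.INTER_CUBIC)
a=camera("scene")["pixels"];b=camera("top")["pixels"]
cv2.imwrite("pics/g1.png",np.hstack([z(a,170,190,100,120,4),z(b,160,210,100,120,4)]))
E
```

```text
t 11.975 q [ 0.591  0.164  1.989 -0.553  0.638 -0.485] p [0.3707 0.2998 0.1778] z [ 0.499 -0.042 -0.865] y [0.1   0.995 0.01 ] F [ 0.9 -0.6  0.8] gw 0.999
(.4095,.2997,.0577) tool mm [ 26.8   2.6 123.3] dist 126.3
```

View pics/g1.png

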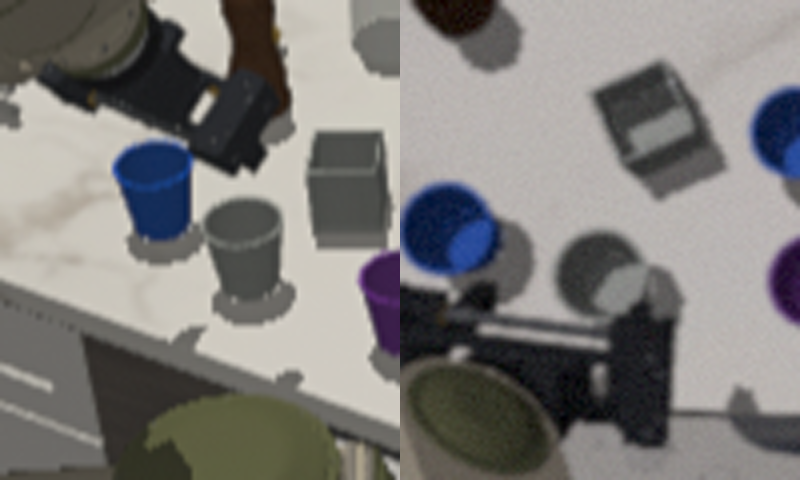

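The cup is clear in the top crop at full-frame px (210,279), with the jaws approaching from the robot side and blue cup A to the left with room to spare. Going in.

>>> servo_tool:
  travel:
    - [27, 3, 20]
    - [0, 0, 30]
    - [0, 0, 30]
    - [0, 0, 25]
    - [0, 0, 18]
    - [0, 0, 0]
    - [0, 0, 0]
  twist: [0, 0, 0, 0, 0, 0, 0]
  hand: [-1, -1, -1, -1, -1, -1, -1]

```text
time_s: 12.95
ee_pos: [0.4085, 0.3002, 0.0574]
tool_rot: [0.05, 0.964, -0.008, 0.259]
contact_force: [0.2, 0.4, -0.7]
gripper_width: 1.0
finger_force: 0.0
```

>>> servo_tool:
  travel:
    - [0, 0, 0]
    - [0, 0, 0]
    - [0, 0, 0]
    - [0, 0, 0]
    - [0, 0, 0]
    - [0, 0, 0]
  twist: [0, 0, 0, 0, 0, 0]
  hand: [-0.5, 0, 0, 0, 0, 0]
  force: 8

```text
time_s: 13.7
ee_pos: [0.4083, 0.3003, 0.0563]
tool_rot: [0.049, 0.965, -0.009, 0.259]
contact_force: [-0.9, 1.5, 3.2]
gripper_width: 0.715
finger_force: 7.9
```

```bash
python3 go.py "(.4095,.2997,.0577)"
```

```text
t 13.7 q [ 0.542  0.451  2.017 -0.919  0.377 -0.11 ] p [0.4083 0.3003 0.0563] z [ 0.498 -0.042 -0.866] y [0.099 0.995 0.009] F [-0.9  1.5  3.2] gw 0.715
(.4095,.2997,.0577) tool mm [-1.8 -0.5 -0.6] dist 2.0
```

>>> servo_tool:
  travel:
    - [4.5, 0, -3.5]
    - [4.5, 0, -3.5]
    - [4.5, 0, -3.5]
    - [5, 0, -3]
    - [5, 0, -3]
    - [5, 0, -3]
    - [0, 0, 0]
  twist: [0, 0, 0, 0, 0, 0, 0]
  hand: [0, 0, 0, 0, 0, 0, 0]

```text
time_s: 14.58
ee_pos: [0.3732, 0.3034, 0.0584]
tool_rot: [0.049, 0.965, -0.009, 0.258]
contact_force: [0.4, -0.9, -0.3]
gripper_width: 0.716
finger_force: 7.9
```

>>> servo_tool:
  travel:
    - [0, 0, 0]
    - [-20, 0, -35]
    - [-20, 0, -35]
    - [0, 0, 0]
  twist: [0, 0, 0, 0]
  hand: [0, 0, 0, 0]
  force: 25

```text
time_s: 15.08
ee_pos: [0.3743, 0.3035, 0.1416]
tool_rot: [0.05, 0.964, -0.007, 0.26]
contact_force: [0.3, 0.9, -1.1]
gripper_width: 0.705
finger_force: 24.8
```

```bash
python3 go.py; python3 - <<'E'
from plant import camera
import cv2,numpy as np
z=lambda im,x,y,w,h,k:cv2.resize(im[y:y+h,x:x+w,::-1],None,fx=k,fy=k,interpolation=cv2.INTER_CUBIC)
a=camera("scene")["pixels"];b=camera("top")["pixels"]
cv2.imwrite("pics/g2.png",np.hstack([z(a,170,160,100,130,4),z(b,160,210,100,130,4)]))
E
```

```text
t 15.075 q [ 0.594  0.238  2.017 -0.64   0.553 -0.379] p [0.3743 0.3035 0.1416] z [ 0.501 -0.04  -0.864] y [0.1   0.995 0.012] F [ 0.3  0.9 -1.1] gw 0.705
```

View pics/g2.png

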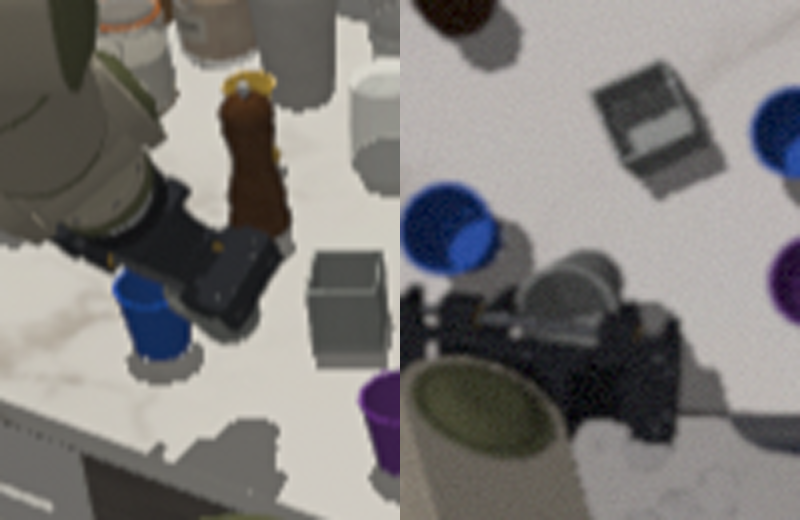

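The cup hangs in the jaws with its foot showing beyond the rim, toward +x: foot edge near (590,250) and (622,290) in the crop. So dragging it on the table did tilt it. I'll estimate the angle against the model.

```bash
python3 - <<'E'
from h import *
from plant import readout
s=readout.observe();z=R.from_quat(s['tool_rot']).as_matrix()[:,2]
# pivot: cup point 10 mm below the rim plane, at pick cup axis (.407,.300); TCP then (.4083,.3003,.0563)
piv=s['ee_pos']+np.array([.407-.4083,0,.055-.0563])
y=np.array([.1,.995,0]);a=np.linspace(0,2*np.pi,90)
for al in(0,15,25,30,35,45):
    ax=R.from_rotvec(-y/np.linalg.norm(y)*np.radians(al)).apply([0,0,1]);e=np.cross(y,ax)
    o=[]
    for h,r in((-.053,.024),(.010,.034)):
        c=piv+h*ax;q=(proj("top",c+r*(np.cos(a)[:,None]*y+np.sin(a)[:,None]*e))-[160,210]+.5)*4-.5+[400,0]
        o+=[q.min(0).round(),q.max(0).round()]
    print(al,ax.round(2),"foot min/max",o[0],o[1],"rim",o[2],o[3])
E
```

```text
0 [0. 0. 1.] foot min/max [553. 290.] [623. 360.] rim [513. 264.] [617. 368.]
15 [-0.26  0.03  0.97] foot min/max [556. 270.] [625. 339.] rim [513. 269.] [616. 372.]
25 [-0.42  0.04  0.91] foot min/max [557. 258.] [626. 325.] rim [513. 273.] [616. 372.]
30 [-0.5   0.05  0.87] foot min/max [558. 253.] [626. 317.] rim [513. 276.] [616. 371.]
35 [-0.57  0.06  0.82] foot min/max [558. 248.] [627. 310.] rim [513. 279.] [615. 370.]
45 [-0.7   0.07  0.71] foot min/max [557. 240.] [626. 296.] rim [513. 286.] [616. 367.]
```

The foot edge at row ~250 fits about 30–33° of tilt, so the cup's axis is aligned with the tool. Now computing the way to the well.

```bash
cat > tgt.py <<'E'
from h import *
v=np.load("case.npy")
def cup_tcp(of,u=.0955): return w(v,dk(u,0,of+.055))+[.0013,0,.0013]
E
python3 - <<'E'
from tgt import *
for o in(.06,.0,-.025,-.045,-.066): print(o,cup_tcp(o).round(4))
E
python3 go.py "(.574,-.053,.223)" 
```

```text
0.06 [ 0.5454 -0.0498  0.2176]
0.0 [ 0.5752 -0.0532  0.1657]
-0.025 [ 0.5876 -0.0546  0.144 ]
-0.045 [ 0.5976 -0.0558  0.1267]
-0.066 [ 0.608  -0.0569  0.1085]
t 15.175 q [ 0.594  0.242  2.02  -0.642  0.552 -0.377] p [0.3732 0.3026 0.1387] z [ 0.497 -0.043 -0.867] y [0.1   0.995 0.008] F [-1.1  0.1 -0.1] gw 0.704
(.574,-.053,.223) tool mm [-247.4 -333.    42.1] dist 417.0
```

```bash
python3 go.py "(.40,.26,.24)" "(.5454,-.0498,.2176)"
```

```text
t 15.175 q [ 0.594  0.242  2.02  -0.642  0.552 -0.377] p [0.3732 0.3026 0.1387] z [ 0.497 -0.043 -0.867] y [0.1   0.995 0.008] F [-1.1  0.1 -0.1] gw 0.704
(.40,.26,.24) tool mm [-77.5 -38.9 -72.6] dist 113.1
(.5454,-.0498,.2176) tool mm [-219.7 -332.7   32.5] dist 400.1
```

>>> servo_tool:
  travel:
    - [-26, -13, -24]
    - [-26, -13, -24]
    - [-26, -13, -24]
    - [-14, -29, 10]
    - [-14, -29, 10]
    - [-14, -29, 10]
    - [-14, -29, 10]
    - [-14, -29, 10]
    - [-14, -29, 10]
    - [-14, -29, 10]
    - [-14, -29, 10]
    - [-14, -29, 10]
    - [-16, -33, 15]
    - [0, 0, 0]
    - [0, 0, 0]
  twist: [0, 0, 0, 0, 0, 0, 0, 0, 0, 0, 0, 0, 0, 0, 0]
  hand: [0, 0, 0, 0, 0, 0, 0, 0, 0, 0, 0, 0, 0, 0, 0]

```text
time_s: 17.05
ee_pos: [0.5455, -0.0493, 0.2164]
tool_rot: [0.05, 0.965, -0.009, 0.257]
contact_force: [-0.1, 1.1, -1.2]
gripper_width: 0.707
finger_force: 24.8
```

```bash
python3 go.py "(.5454,-.0498,.2176)" "(.5752,-.0532,.1657)" "(.5876,-.0546,.144)"  "(.608,-.0569,.1085)"; python3 - <<'E'
from plant import camera
import cv2,numpy as np
from h import *
v=np.load("case.npy")
from plant import readout
s=readout.observe();z=R.from_quat(s['tool_rot']).as_matrix()[:,2]
f=s['ee_pos']+[-.0013,0,-.0013]+.055*z
y=np.array([.1,.995,0]);e=np.cross(y,z);a=np.linspace(0,2*np.pi,60)
def ov(n,x,y0,wd,h,k):
    im=camera(n)["pixels"]
    o=cv2.resize(im[y0:y0+h,x:x+wd,::-1],None,fx=k,fy=k,interpolation=cv2.INTER_CUBIC)
    for c,r,col in((f,.024,(0,255,255)),(f-.065*z,.034,(0,0,255))):
        P=c+r*(np.cos(a)[:,None]*y+np.sin(a)[:,None]*e)
        cv2.polylines(o,[np.int32((proj(n,P)-[x,y0]+.5)*k-.5)],False,col,1)
    return o
cv2.imwrite("pics/g3.png",np.hstack([ov("scene",300,150,100,140,4),ov("top",290,150,100,140,4)]))
E
```

```text
t 17.05 q [-0.366  0.172  1.859  0.239  0.62  -1.994] p [ 0.5455 -0.0493  0.2164] z [ 0.495 -0.042 -0.868] y [0.1   0.995 0.009] F [-0.1  1.1 -1.2] gw 0.707
(.5454,-.0498,.2176) tool mm [-0.5 -0.5 -1. ] dist 1.3
(.5752,-.0532,.1657) tool mm [-0.7 -1.3 58.9] dist 58.9
(.5876,-.0546,.144) tool mm [-0.8 -1.7 83.9] dist 83.9
(.608,-.0569,.1085) tool mm [ -1.   -2.2 124.9] dist 125.0
```

View pics/g3.png

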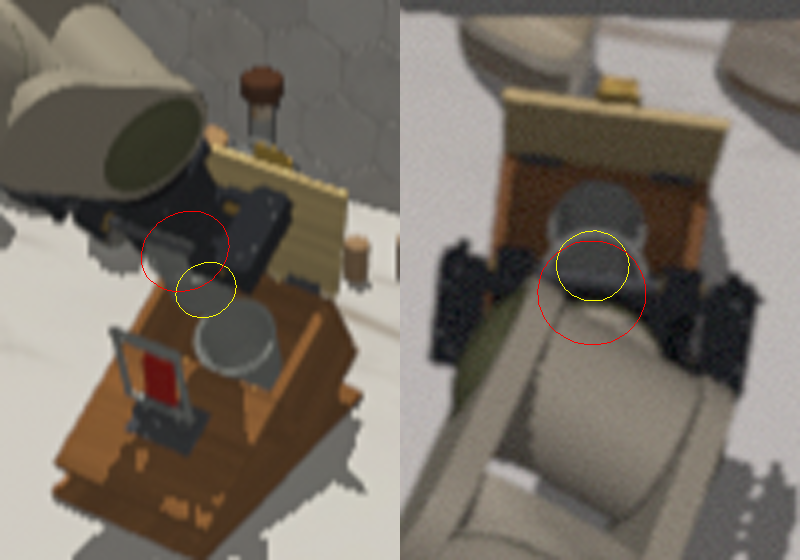

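The yellow foot overlay falls on the cup's foot in both views, in line with the fixed cup's mouth: scene crop (235,335), top crop (597,220). Descending along the axis.

>>> servo_tool:
  travel:
    - [-1, -1, 30]
    - [0, -1, 30]
    - [0, 0, 25]
    - [0, 0, 12]
    - [0, 0, 10]
    - [0, 0, 0]
  twist: [0, 0, 0, 0, 0, 0]
  hand: [0, 0, 0, 0, 0, 0]

```text
time_s: 17.9
ee_pos: [0.6001, -0.0562, 0.1256]
tool_rot: [0.049, 0.965, -0.009, 0.258]
contact_force: [-0.5, -1.2, -1.0]
gripper_width: 0.706
finger_force: 24.8
```

```bash
python3 go.py "(.608,-.0569,.1085)"
```

```text
t 17.9 q [-0.338  0.417  1.805  0.305  0.429 -2.053] p [ 0.6001 -0.0562  0.1256] z [ 0.498 -0.042 -0.866] y [0.099 0.995 0.008] F [-0.5 -1.2 -1. ] gw 0.706
(.608,-.0569,.1085) tool mm [ 1.6 -0.1 18.8] dist 18.8
```

>>> servo_tool:
  travel:
    - [0, 0, 6]
    - [0, 0, 5]
    - [0, 0, 4]
    - [0, 0, 0]
  twist: [0, 0, 0, 0]
  hand: [0, 0, 0, 0]
  force: 8

```text
time_s: 18.4
ee_pos: [0.6069, -0.0564, 0.1118]
tool_rot: [0.049, 0.965, -0.008, 0.257]
contact_force: [-2.2, 2.5, -2.5]
gripper_width: 0.712
finger_force: 8.0
```

```bash
python3 go.py "(.608,-.0569,.1085)"
```

```text
t 18.4 q [-0.334  0.452  1.794  0.317  0.407 -2.063] p [ 0.6069 -0.0564  0.1118] z [ 0.496 -0.041 -0.867] y [0.099 0.995 0.009] F [-2.2  2.5 -2.5] gw 0.712
(.608,-.0569,.1085) tool mm [ 0.6 -0.4  3.4] dist 3.5
```

>>> servo_tool:
  travel:
    - [0, 0, 3]
    - [0, 0, 0]
    - [0, 0, 0]
    - [0, 0, 0]
    - [0, 0, -15]
    - [0, 0, -30]
    - [0, 0, -45]
    - [0, 0, -60]
  twist: [0, 0, 0, 0, 0, 0, 0, 0]
  hand: [0, -0.68, -0.68, -0.68, -0.68, -0.68, -0.68, -0.68]

```text
time_s: 19.4
ee_pos: [0.533, -0.0506, 0.2413]
tool_rot: [0.049, 0.965, -0.009, 0.258]
contact_force: [-0.5, -0.2, 0.7]
gripper_width: 0.842
finger_force: 0.0
```

>>> servo_tool:
  travel:
    - [30, 0, -60]
    - [0, 0, 0]
  twist: [0, 0]
  hand: [1, 1]
  force: 20

```text
time_s: 19.65
ee_pos: [0.481, -0.0457, 0.2786]
tool_rot: [0.049, 0.964, -0.01, 0.262]
contact_force: [-0.6, -0.1, -0.0]
gripper_width: 0.635
finger_force: 0.0
```

```bash
python3 go.py; python3 - <<'E'
from plant import camera
import cv2,numpy as np
from h import *
v=np.load("case.npy");a=np.linspace(0,2*np.pi,60)
def ov(n,x,y0,wd,h,k):
    im=camera(n)["pixels"]
    o=cv2.resize(im[y0:y0+h,x:x+wd,::-1],None,fx=k,fy=k,interpolation=cv2.INTER_CUBIC)
    P=np.array([w(v,dk(.0955+.034*np.cos(q),.034*np.sin(q),-.005)) for q in a])
    cv2.polylines(o,[np.int32((proj(n,P)-[x,y0]+.5)*k-.5)],False,(0,255,0),1)
    return o
cv2.imwrite("pics/g4.png",np.hstack([ov("scene",300,180,100,110,4),ov("top",290,160,100,110,4)]))
E
```

```text
t 19.65 q [-0.422 -0.053  1.929  0.238  0.773 -2.019] p [ 0.481  -0.0457  0.2786] z [ 0.504 -0.046 -0.863] y [0.1   0.995 0.006] F [-0.6 -0.1 -0. ] gw 0.635
```

View pics/g4.png

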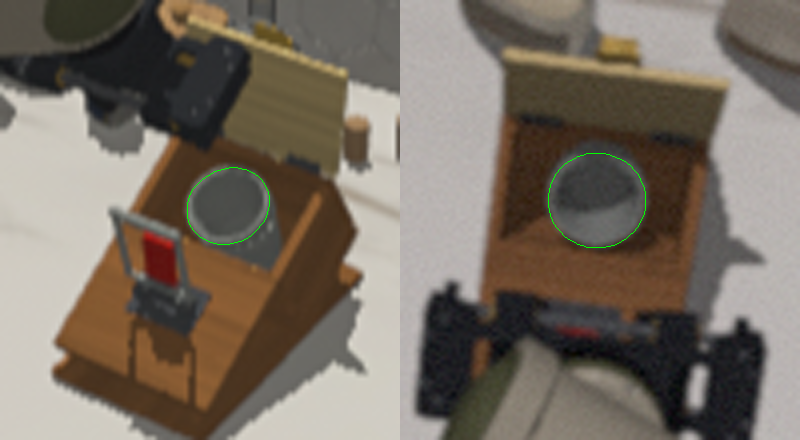

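The rim sits on the predicted nested ellipse in both views: scene crop (228,206), top crop (597,200). The cup is nested and let go with the lid open. Next I compute the lid-closing waypoints, pushing 45 mm to the left of the keeper.

```bash
cat > wp.py <<'E'
import sys
from tgt import *
from plant import readout
s=readout.observe();M=R.from_quat(s['tool_rot']).as_matrix()
p=s['ee_pos']
q=R.from_euler('z',-v[2]).apply(p-[v[0],v[1],0])-[-.058,0,.069]
print("t",s['time_s'],"deck u,y,o",(q@UP*1e3).round(1),(q[1]*1e3).round(1),(q@OUT*1e3).round(1),"F",s['contact_force'].round(1),"gw",round(s['gripper_width'],3),"q",s['joint_positions'].round(2))
for a in sys.argv[1:]:
    u,y,o=np.array(eval(a))/1e3;t=w(v,dk(u,y,o));print(a,t.round(3),"tool step",(M.T@(t-p)*1e3).round(1));p=t
E
python3 wp.py 221,45,165 221,45,74 100,45,74 88,45,60 88,45,17
python3 - <<'E'
from h import *
for uv in((418,246),(462,262),(300,205)):print(uv,ray("scene",uv,0))
E
```

```text
t 19.75 deck u,y,o 71.4 -3.1 196.8 F [ 0.4 -0.6 -0.8] gw 0.55 q [-0.42 -0.04  1.93  0.24  0.77 -2.02]
221,45,165 [ 0.632 -0.015  0.322] tool step [-149.9   46.7   32.5]
221,45,74 [ 0.678 -0.02   0.244] tool step [ 0.1 -1.2 91. ]
100,45,74 [ 0.573 -0.008  0.183] tool step [ 1.21e+02  8.00e-01 -1.00e-01]
88,45,60 [ 0.57  -0.007  0.165] tool step [12.  -0.1 14. ]
88,45,17 [ 0.591 -0.01   0.128] tool step [ 0.  -0.6 43. ]
(418, 246) [ 0.75683958 -0.21554219  0.        ]
(462, 262) [ 0.74317217 -0.3730742   0.        ]
(300, 205) [0.78791987 0.26194579 0.        ]
```

>>> servo_tool:
  travel:
    - [-25, 8, 0]
    - [-25, 8, 0]
    - [-25, 8, 0]
    - [-25, 8, 10]
    - [-25, 8, 10]
    - [-25, 7, 12]
    - [0, 0, 0]
    - [0, 0, 20]
    - [0, 0, 20]
    - [0, 0, 15]
    - [0, 0, 12]
    - [0, 0, 0]
  twist: [0, 0, 0, 0, 0, 0, 0, 0, 0, 0, 0, 0]
  hand: [1, 1, 1, 1, 1, 1, 1, 1, 1, 1, 1, 1]

```text
time_s: 21.25
ee_pos: [0.6657, -0.0169, 0.2629]
tool_rot: [0.049, 0.965, -0.009, 0.258]
contact_force: [0.2, 0.4, -0.6]
gripper_width: 0.001
finger_force: 0.0
```

```bash
python3 wp.py 221,45,74; python3 - <<'E'
from plant import camera
import cv2,numpy as np
a=camera("scene")["pixels"][:,:,::-1];b=camera("top")["pixels"][:,:,::-1]
z=lambda im,x,y,w,h,k:cv2.resize(im[y:y+h,x:x+w],None,fx=k,fy=k,interpolation=cv2.INTER_CUBIC)
cv2.imwrite("pics/g5.png",np.hstack([z(a,290,70,130,190,3),z(b,280,100,130,190,3)]))
E
```

```text
t 21.25 deck u,y,o 220.3 46.4 96.8 F [ 0.2  0.4 -0.6] gw 0.001 q [-0.23  0.38  1.46  0.1   0.79 -1.75]
221,45,74 [ 0.678 -0.02   0.244] tool step [-0.8 -1.7 22.7]
```

View pics/g5.png

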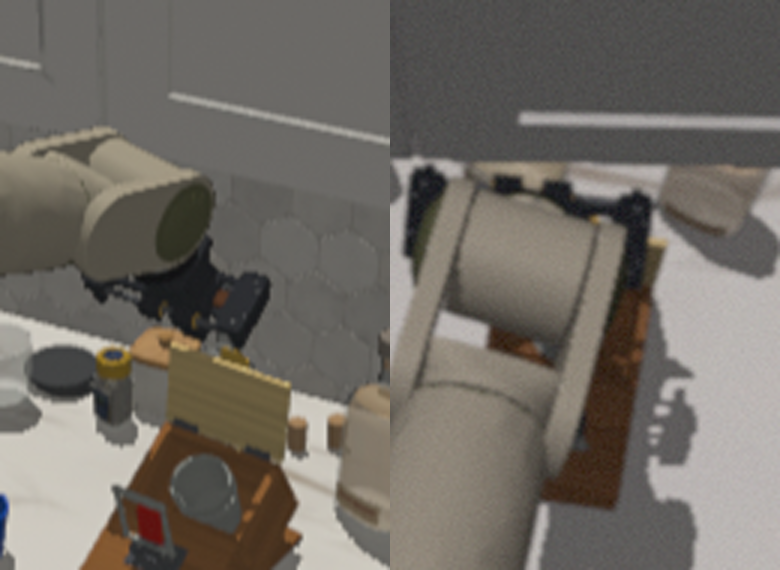

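The wrist is clear below and in front of the cabinet (scene crop, wrist end near (190,215)), and the closed fingers hover behind the lid's top edge (225,350). Going down behind the lid.

>>> servo_tool:
  travel:
    - [-1, -1, 8]
    - [0, 0, 8]
    - [0, 0, 7]
    - [0, 0, 0]
  twist: [0, 0, 0, 0]
  hand: [1, 1, 1, 1]

```text
time_s: 21.85
ee_pos: [0.6779, -0.019, 0.2437]
tool_rot: [0.049, 0.965, -0.009, 0.258]
contact_force: [0.4, 1.4, -0.5]
gripper_width: 0.005
finger_force: 0.0
```

>>> servo_tool:
  travel:
    - [10, 0, 0]
    - [10, 0, 0]
    - [10, 0, 0]
    - [10, 0, 0]
  twist: [0, 0, 0, 0]
  hand: [1, 1, 1, 1]

```text
time_s: 22.35
ee_pos: [0.6426, -0.0152, 0.2241]
tool_rot: [0.049, 0.965, -0.009, 0.258]
contact_force: [1.2, 0.2, 1.0]
gripper_width: 0.001
finger_force: 0.7
```

```bash
python3 wp.py
```

```text
t 22.35 deck u,y,o 180.8 45.5 74.7 F [1.2 0.2 1. ] gw 0.001 q [-0.23  0.36  1.58  0.12  0.68 -1.77]
```

>>> servo_tool:
  travel:
    - [10, 0, 0]
    - [10, 0, 0]
    - [10, 0, 0]
    - [10, 0, 0]
    - [10, 0, 0]
    - [10, 0, 0]
    - [10, 0, 0]
    - [10, 0, 0]
  twist: [0, 0, 0, 0, 0, 0, 0, 0]
  hand: [1, 1, 1, 1, 1, 1, 1, 1]

```text
time_s: 23.35
ee_pos: [0.5739, -0.008, 0.1843]
tool_rot: [0.049, 0.965, -0.009, 0.258]
contact_force: [-0.3, -0.2, -0.3]
gripper_width: 0.002
finger_force: 0.2
```

```bash
python3 wp.py 92,45,50 90,45,17; python3 - <<'E'
from plant import camera
import cv2
cv2.imwrite("pics/g6.png",camera("scene")["pixels"][:,:,::-1])
E
```

```text
t 23.35 deck u,y,o 101.0 44.9 74.8 F [-0.3 -0.2 -0.3] gw 0.002 q [-0.25  0.27  1.83  0.17  0.53 -1.84]
92,45,50 [ 0.578 -0.008  0.158] tool step [ 9.  -0.2 24.8]
90,45,17 [ 0.593 -0.01   0.129] tool step [ 2.  -0.4 33. ]
```

>>> servo_tool:
  travel:
    - [3, 0, 8]
    - [3, 0, 8]
    - [3, 0, 8]
    - [1, 0, 9]
    - [1, 0, 9]
    - [0, 0, 9]
    - [0, 0, 6]
    - [0, 0, 0]
  twist: [0, 0, 0, 0, 0, 0, 0, 0]
  hand: [1, 1, 1, 1, 1, 1, 1, 1]

```text
time_s: 24.4
ee_pos: [0.5929, -0.0094, 0.1304]
tool_rot: [0.049, 0.965, -0.009, 0.258]
contact_force: [-15.6, -0.0, 14.4]
gripper_width: 0.004
finger_force: 10.5
```

```bash
python3 wp.py
```

```text
t 24.4 deck u,y,o 90.6 45.6 18.6 F [-15.6  -0.   14.4] gw 0.004 q [-0.25  0.39  1.83  0.2   0.41 -1.88]
```

The lid is shut: the tip rests at deck height 8 mm with about 20 N of reaction. I'll back off and go to the down-slope side of the loop's bar.

>>> servo_tool:
  travel:
    - [0, 0, -20]
    - [0, 0, -50]
    - [0, 0, -60]
    - [46, -23, 0]
    - [46, -23, 0]
    - [0, 0, 0]
    - [0, 0, 20]
    - [0, 0, 20]
    - [0, 0, 14]
    - [0, 0, 0]
  twist: [0, 0, 0, 0, 0, 0, 0, 0, 0, 0]
  hand: [1, 1, 1, 1, 1, 1, 1, 1, 1, 1]

```text
time_s: 25.65
ee_pos: [0.4726, -0.0436, 0.149]
tool_rot: [0.049, 0.965, -0.009, 0.258]
contact_force: [-0.7, 0.8, 0.6]
gripper_width: 0.003
finger_force: 0.0
```

```bash
python3 wp.py -2,0,95 ; python3 - <<'E'
from plant import camera
from h import *
v=np.load("case.npy")
z=lambda im,x,y,w,h,k:cv2.resize(im[y:y+h,x:x+w,::-1],None,fx=k,fy=k,interpolation=cv2.INTER_CUBIC)
c=camera("scene")["pixels"]
cv2.imwrite("pics/g7.png",z(c,290,150,130,140,4))
# colour check: lid shut? lid light wood at (u=100,y=0..)
for u,y,o in((.1,.03,.008),(.1,-.03,.008),(.12,0,.008),(.075,-.05,.008)):
    p=proj("scene",w(v,dk(u,y,o)))[0].round().astype(int);print(p,c[p[1],p[0]])
E
```

```text
t 25.65 deck u,y,o -0.3 -1.8 92.6 F [-0.7  0.8  0.6] gw 0.003 q [-0.43  0.12  2.13  0.42  0.42 -2.24]
-2,0,95 [ 0.47  -0.041  0.15 ] tool step [ 1.7  1.9 -2.4]
[348 225] [176 154 100]
[364 231] [174 152 100]
[359 223] [175 154 101]
[366 240] [187 163 107]
```

>>> servo_tool:
  travel:
    - [-6, 0, 0]
    - [-6, 0, 0]
    - [-6, 0, 0]
    - [-6, 0, 0]
    - [-6, 0, 0]
    - [-6, 0, 0]
    - [0, 0, 0]
    - [0, 0, 0]
    - [0, 0, 0]
  twist: [0, 0, 0, 0, 0, 0, 0, 0, 0]
  hand: [1, 1, 1, 1, 1, 1, 1, 1, 1]

```text
time_s: 26.82
ee_pos: [0.5026, -0.047, 0.1671]
tool_rot: [0.049, 0.965, -0.009, 0.258]
contact_force: [-0.3, -0.2, -0.0]
gripper_width: 0.008
finger_force: 0.0
```

>>> servo_tool:
  travel:
    - [0, 0, -30]
    - [0, 0, -50]
    - [0, 0, -40]
    - [0, 0, 0]
  twist: [0, 0, 0, 0]
  hand: [1, 1, 1, 1]

```text
time_s: 27.32
ee_pos: [0.443, -0.0421, 0.2736]
tool_rot: [0.049, 0.964, -0.01, 0.261]
contact_force: [-0.8, 0.4, -0.7]
gripper_width: 0.005
finger_force: 0.0
```

```bash
python3 wp.py; python3 - <<'E'
from plant import camera
from h import *
z=lambda im,x,y,w,h,k:cv2.resize(im[y:y+h,x:x+w,::-1],None,fx=k,fy=k,interpolation=cv2.INTER_CUBIC)
a=camera("scene")["pixels"]
cv2.imwrite("pics/g8.png",z(a,300,190,100,100,6))
E
```

```text
t 27.325 deck u,y,o 36.4 -3.7 215.2 F [-0.8  0.4 -0.7] gw 0.005 q [-0.46 -0.14  2.02  0.26  0.78 -2.07]
```

View pics/g8.png

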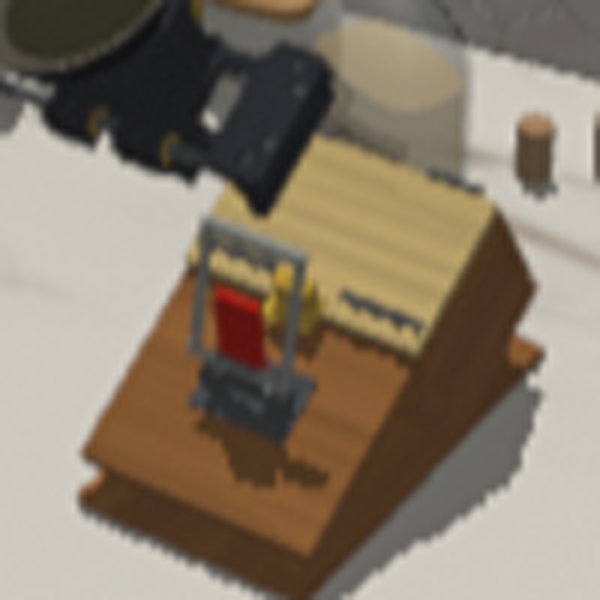

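The lid is shut with the brass keeper at crop (290,300). The loop still stands, with bar ends at crop (205,222) and (305,255). The lever is upright at (240,330). Computing the loop pitch.

```bash
python3 - <<'E'
from h import *
v=np.load("case.npy")
ob=np.array([[(205.5)/6-.5+300,222.5/6-.5+190],[305.5/6-.5+300,255.5/6-.5+190]])
lev=np.array([240.5/6-.5+300,292.5/6-.5+190])
def hinge(f):
    c,s=np.cos(f),np.sin(f);return np.array([-13*c-4*s,13*s-4*c+16])/1e3
for f in(1.9,2.0,2.1,2.3):
  h=hinge(f);best=[]
  r=least_squares(lambda p:(np.array([proj("scene",w(v,dk(h[0]+.075*np.cos(p[0]),y,h[1]+.075*np.sin(p[0]))))[0] for y in(.028,-.028)])-ob).ravel(),[1.])
  t=proj("scene",w(v,dk(-.06*np.cos(f),0,.016+.06*np.sin(f))))[0]-lev
  print(f,h.round(4),"pitch",r.x.round(3),"bar",((h+.075*np.array([np.cos(r.x[0]),np.sin(r.x[0])]))*1e3).round(1),"res",r.fun.round(1),"lever tip res",t.round(1))
E
```

```text
1.9 [0.0004 0.0296] pitch [0.823] bar [51.4 84.6] res [ 1.2  0.7 -0.   1.3] lever tip res [-0.9  2.5]
2.0 [0.0018 0.0295] pitch [0.845] bar [51.5 85.6] res [ 1.1  0.5 -0.1  1.1] lever tip res [0.1 1.3]
2.1 [0.0031 0.0292] pitch [0.868] bar [51.6 86.5] res [ 1.   0.3 -0.2  1. ] lever tip res [1.2 0.2]
2.3 [0.0057 0.0284] pitch [0.911] bar [51.7 87.6] res [ 0.9  0.2 -0.3  0.8] lever tip res [ 3.3 -1.4]
```

```bash
python3 wp.py 48,0,115 62,0,79 72,0,58 75,0,43
```

```text
t 27.375 deck u,y,o 35.5 -3.6 213.7 F [-0.3  0.2 -0.5] gw 0.009 q [-0.46 -0.14  2.02  0.26  0.78 -2.07]
48,0,115 [ 0.503 -0.045  0.193] tool step [-12.4   2.2  98.8]
62,0,79 [ 0.533 -0.049  0.168] tool step [-13.9  -0.6  36. ]
72,0,58 [ 0.552 -0.051  0.155] tool step [-10.   -0.3  21. ]
75,0,43 [ 0.562 -0.052  0.144] tool step [-3.  -0.2 15. ]
```

>>> servo_tool:
  travel:
    - [-6, 1, 35]
    - [-6, 1, 35]
    - [0, 0, 27]
    - [0, 0, 0]
    - [-3, 0, 7]
    - [-3, 0, 7]
    - [-3, 0, 7]
    - [-3, 0, 7]
    - [-2, 0, 8]
    - [-3, 0, 7]
    - [-3, 0, 7]
    - [-3, 0, 7]
    - [-2, 0, 8]
    - [-1, 0, 7]
    - [0, 0, 0]
    - [0, 0, 0]
  twist: [0, 0, 0, 0, 0, 0, 0, 0, 0, 0, 0, 0, 0, 0, 0, 0]
  hand: [1, 1, 1, 1, 1, 1, 1, 1, 1, 1, 1, 1, 1, 1, 1, 1]

```text
time_s: 29.38
ee_pos: [0.5601, -0.0505, 0.1439]
tool_rot: [0.049, 0.965, -0.009, 0.258]
contact_force: [-0.5, -0.0, 0.5]
gripper_width: 0.003
finger_force: 0.0
```

```bash
python3 wp.py
```

```text
t 29.375 deck u,y,o 73.1 1.1 44.2 F [-0.5 -0.   0.5] gw 0.003 q [-0.36  0.31  1.9   0.32  0.44 -2.08]
```

>>> servo_tool:
  travel:
    - [0, 0, -20]
    - [0, 0, -50]
    - [40, 0, -60]
    - [40, 0, 0]
    - [0, 0, 0]
  twist: [0, 0, 0, 0, 0]
  hand: [1, 1, 1, 1, 1]

```text
time_s: 30.0
ee_pos: [0.4333, -0.0381, 0.2117]
tool_rot: [0.05, 0.965, -0.009, 0.258]
contact_force: [0.3, -0.5, -0.1]
gripper_width: 0.006
finger_force: 0.0
```

```bash
cat > chk.py <<'E'
from plant import camera
from h import *
v=np.load("case.npy")
im={n:camera(n)["pixels"].astype(float) for n in("scene","top")}
for f in(2.0,):
  h=np.array([-13*np.cos(f)-4*np.sin(f),13*np.sin(f)-4*np.cos(f)+16])/1e3
  for p in(-.25,-.2,-.1,0,.1,.3,.5,.7,.85,1.0):
    r=[]
    for n in im:
        P=np.array([w(v,dk(h[0]+.075*np.cos(p),y,h[1]+.075*np.sin(p))) for y in np.r_[np.linspace(-.027,-.016,8),np.linspace(.016,.027,8)]])
        q=proj(n,P).astype(np.float32)
        c=np.array([cv2.remap(im[n].astype(np.float32),q[:,0:1],q[:,1:2],cv2.INTER_LINEAR)])[0,:,0]
        r.append((c[:,0]-c[:,2]).mean().round(0));r.append(c.mean().round(0))
    print(p,"R-B,mean scene/top",r)
a=im["scene"];m=(a[...,0]>110)&(a[...,1]<60)&(a[...,2]<70);m[:,:300]=0;m[:,420:]=0;ys,xs=np.nonzero(m)
print("red",len(xs),xs.min(),xs.max(),ys.min(),ys.max(),xs.mean(),ys.mean())
for f in(1.6,1.8,2.0,2.2): print(f,proj("scene",w(v,dk(-.06*np.cos(f),0,.016+.06*np.sin(f))))[0].round(1),proj("scene",w(v,dk(-.035*np.cos(f),0,.016+.035*np.sin(f))))[0].round(1))
E
python3 chk.py
```

```text
-0.25 R-B,mean scene/top [np.float32(2.0), np.float32(69.0), np.float32(3.0), np.float32(98.0)]
-0.2 R-B,mean scene/top [np.float32(1.0), np.float32(75.0), np.float32(3.0), np.float32(96.0)]
-0.1 R-B,mean scene/top [np.float32(14.0), np.float32(88.0), np.float32(3.0), np.float32(89.0)]
0 R-B,mean scene/top [np.float32(27.0), np.float32(91.0), np.float32(9.0), np.float32(82.0)]
0.1 R-B,mean scene/top [np.float32(33.0), np.float32(93.0), np.float32(19.0), np.float32(88.0)]
0.3 R-B,mean scene/top [np.float32(35.0), np.float32(94.0), np.float32(41.0), np.float32(116.0)]
0.5 R-B,mean scene/top [np.float32(34.0), np.float32(94.0), np.float32(29.0), np.float32(75.0)]
0.7 R-B,mean scene/top [np.float32(13.0), np.float32(84.0), np.float32(31.0), np.float32(74.0)]
0.85 R-B,mean scene/top [np.float32(7.0), np.float32(68.0), np.float32(25.0), np.float32(77.0)]
1.0 R-B,mean scene/top [np.float32(16.0), np.float32(62.0), np.float32(0.0), np.float32(68.0)]Traceback (most recent call last):
  File "chk.py", line 16, in <module>
    print("red",len(xs),xs.min(),xs.max(),ys.min(),ys.max(),xs.mean(),ys.mean())
                        ~~~~~~^^
    return umr_minimum(a, axis, None, out, keepdims, initial, where)
ValueError: zero-size array to reduction operation minimum which has no identity
```

>>> servo_tool:
  travel:
    - [0, 50, -30]
    - [0, 50, -30]
    - [0, 50, 0]
    - [0, 0, 0]
  twist: [0, 0, 0, 0]
  hand: [1, 1, 1, 1]

```text
time_s: 30.6
ee_pos: [0.4208, 0.1168, 0.2662]
tool_rot: [0.046, 0.965, -0.008, 0.259]
contact_force: [0.1, -0.3, -1.2]
gripper_width: 0.005
finger_force: 0.0
```

```bash
python3 chk.py; python3 wp.py 60,0,150 50,0,70
```

```text
-0.25 R-B,mean scene/top [np.float32(5.0), np.float32(99.0), np.float32(2.0), np.float32(97.0)]
-0.2 R-B,mean scene/top [np.float32(6.0), np.float32(116.0), np.float32(2.0), np.float32(96.0)]
-0.1 R-B,mean scene/top [np.float32(31.0), np.float32(140.0), np.float32(3.0), np.float32(89.0)]
0 R-B,mean scene/top [np.float32(59.0), np.float32(143.0), np.float32(8.0), np.float32(81.0)]
0.1 R-B,mean scene/top [np.float32(71.0), np.float32(142.0), np.float32(19.0), np.float32(88.0)]
0.3 R-B,mean scene/top [np.float32(74.0), np.float32(143.0), np.float32(41.0), np.float32(116.0)]
0.5 R-B,mean scene/top [np.float32(74.0), np.float32(143.0), np.float32(30.0), np.float32(75.0)]
0.7 R-B,mean scene/top [np.float32(58.0), np.float32(146.0), np.float32(31.0), np.float32(73.0)]
0.85 R-B,mean scene/top [np.float32(41.0), np.float32(129.0), np.float32(24.0), np.float32(77.0)]
1.0 R-B,mean scene/top [np.float32(42.0), np.float32(94.0), np.float32(-0.0), np.float32(68.0)]
red 15 336 342 238 241 339.2 239.6
1.6 [335.6 245.2] [337.7 248.8]
1.8 [337.6 242.1] [338.9 247. ]
2.0 [339.7 239.5] [340.1 245.5]
2.2 [341.9 237.5] [341.3 244.3]
t 30.7 deck u,y,o -2.0 148.5 228.0 F [-0.4 -0.3 -1.1] gw 0.007 q [ 0.02 -0.13  2.03 -0.08  0.72 -1.4 ]
60,0,150 [ 0.496 -0.044  0.229] tool step [ -60.7 -150.2   75.9]
50,0,70 [ 0.527 -0.048  0.155] tool step [ 9.9 -1.1 80. ]
```

The bar reads as steel colour at pitch −0.2 in both views (about 4 mm above the lid, 19 mm behind the post), and the lever is still near 2.0 rad. Now the lever, from its up-slope side.

>>> servo_tool:
  travel:
    - [-14, -37, 19]
    - [-14, -37, 19]
    - [-14, -37, 19]
    - [-14, -38, 20]
    - [0, 0, 0]
    - [0, 0, 30]
    - [0, 0, 30]
    - [0, 0, 25]
    - [0, 0, 0]
  twist: [0, 0, 0, 0, 0, 0, 0, 0, 0]
  hand: [1, 1, 1, 1, 1, 1, 1, 1, 1]

```text
time_s: 31.82
ee_pos: [0.5337, -0.0473, 0.1507]
tool_rot: [0.05, 0.965, -0.009, 0.257]
contact_force: [0.2, -0.4, -0.4]
gripper_width: 0.001
finger_force: 0.0
```

```bash
python3 wp.py 50,0,64 -36,0,64 -47,0,50 -48,0,28
```

```text
t 31.825 deck u,y,o 53.5 1.4 63.5 F [ 0.2 -0.4 -0.4] gw 0.001 q [-0.37  0.25  1.97  0.33  0.44 -2.11]
50,0,64 [ 0.53  -0.048  0.149] tool step [ 3.5 -1.3 -0.5]
-36,0,64 [ 0.456 -0.04   0.106] tool step [86.   0.5  0.3]
-47,0,50 [ 0.454 -0.04   0.089] tool step [11.  -0.1 14. ]
-48,0,28 [ 0.464 -0.041  0.069] tool step [ 0.9 -0.3 22. ]
```

>>> servo_tool:
  travel:
    - [8, -1, 0]
    - [8, 0, 0]
    - [8, 0, 0]
    - [8, 0, 0]
    - [8, 0, 0]
    - [8, 0, 0]
    - [8, 0, 0]
    - [8, 0, 0]
    - [8, 0, 0]
    - [8, 0, 0]
    - [8, 0, 0]
    - [0, 0, 0]
  twist: [0, 0, 0, 0, 0, 0, 0, 0, 0, 0, 0, 0]
  hand: [1, 1, 1, 1, 1, 1, 1, 1, 1, 1, 1, 1]

```text
time_s: 33.33
ee_pos: [0.4575, -0.0398, 0.1073]
tool_rot: [0.049, 0.965, -0.009, 0.258]
contact_force: [-1.1, 1.1, 0.4]
gripper_width: 0.003
finger_force: 0.1
```

```bash
python3 wp.py -46,0,50 -48,0,28
```

```text
t 33.325 deck u,y,o -34.5 0.2 64.2 F [-1.1  1.1  0.4] gw 0.003 q [-0.44  0.19  2.21  0.62  0.3  -2.46]
-46,0,50 [ 0.455 -0.04   0.089] tool step [11.5 -0.3 14.2]
-48,0,28 [ 0.464 -0.041  0.069] tool step [ 2.  -0.3 22. ]
```

>>> servo_tool:
  travel:
    - [4, 0, 5]
    - [4, 0, 5]
    - [4, 0, 5]
    - [1, 0, 6]
    - [1, 0, 6]
    - [0, 0, 5]
    - [0, 0, 4]
    - [0, 0, 0]
    - [0, 0, 0]
  twist: [0, 0, 0, 0, 0, 0, 0, 0, 0]
  hand: [1, 1, 1, 1, 1, 1, 1, 1, 1]

```text
time_s: 34.45
ee_pos: [0.4636, -0.04, 0.0696]
tool_rot: [0.049, 0.965, -0.009, 0.258]
contact_force: [-9.3, 0.5, 9.3]
gripper_width: 0.004
finger_force: 6.4
```

```bash
python3 wp.py
```

```text
t 34.45 deck u,y,o -48.1 0.7 28.5 F [-9.3  0.5  9.3] gw 0.004 q [-0.43  0.3   2.23  0.95  0.21 -2.79]
```

>>> servo_tool:
  travel:
    - [0, 0, 2]
    - [0, 0, 0]
    - [0, 0, -15]
    - [0, 0, -40]
    - [0, 0, -60]
    - [0, 50, -30]
    - [0, 50, 0]
    - [0, 50, 0]
    - [0, 0, 0]
  twist: [0, 0, 0, 0, 0, 0, 0, 0, 0]
  hand: [1, 1, 1, 1, 1, 1, 1, 1, 1]

```text
time_s: 35.58
ee_pos: [0.4084, 0.0962, 0.1899]
tool_rot: [0.046, 0.966, -0.008, 0.256]
contact_force: [-0.1, 0.0, 0.5]
gripper_width: 0.007
finger_force: 0.0
```

```bash
python3 - <<'E'
from plant import camera, readout
from h import *
v=np.load("case.npy");print(readout.observe()['ee_pos'],readout.observe()['contact_force'])
for n in("scene","top"):
    a=camera(n)["pixels"].astype(float)
    m=(a[...,0]>90)&(a[...,1]<.45*a[...,0])&(a[...,2]<.45*a[...,0]);m[:,:300]=0;m[:,420:]=0;m[:190]=0;m[300:]=0
    ys,xs=np.nonzero(m);print(n,"red",len(xs),xs.min(),xs.max(),ys.min(),ys.max(),xs.mean().round(1),ys.mean().round(1))
    for f in(0,.1,.35,.6):
        P=[w(v,dk(-r*np.cos(f)+.003*np.sin(f),y,.016+r*np.sin(f)+.003*np.cos(f))) for r in np.linspace(.012,.06,20) for y in np.linspace(-.014,.014,9)]
        q=proj(n,np.array(P));print(f,q.min(0).round(1),q.max(0).round(1),q.mean(0).round(1))
    for ub in(60,62,64,66,70,75):
        P=np.array([w(v,dk(ub/1e3,y,.0125)) for y in np.r_[np.linspace(-.026,-.016,6),np.linspace(.016,.026,6)]])
        q=proj(n,P).round().astype(int);c=a[q[:,1],q[:,0]];print("bar u",ub,(c[:,0]-c[:,2]).mean().round(0))
E
```

```text
[0.40843191 0.09622886 0.18994689] [-0.05714516  0.01959225  0.47091452]
scene red 122 328 341 257 270 334.5 263.4
0 [327.4 255. ] [342.3 271.4] [334.9 263.1]
0.1 [326.9 254.7] [342.3 270.5] [334.6 262.6]
0.35 [326.2 254. ] [342.3 267.5] [334.3 260.7]
0.6 [326.2 253.2] [342.4 263.8] [334.3 258.4]
bar u 60 34.0
bar u 62 22.0
bar u 64 22.0
bar u 66 26.0
bar u 70 55.0
bar u 75 81.0
top red 143 327 337 249 263 331.8 256.3
0 [326.4 248.1] [338.4 265.2] [332.4 256.7]
0.1 [326.3 248.1] [338.5 265.8] [332.4 257. ]
0.35 [326.3 248. ] [338.5 266.4] [332.4 257.2]
0.6 [326.4 247.6] [338.6 265.6] [332.5 256.6]
bar u 60 14.0
bar u 62 2.0
bar u 64 1.0
bar u 66 2.0
bar u 70 24.0
bar u 75 52.0
```

Both views agree: the lever is flat (red centroid matches 0 rad) and the bar is pulled to about 64 mm UP against the hook. The arm is clear, so I'm handing in.

```bash
python3 -c "
from plant import hand_in
print(hand_in())"
```

```text
the job is handed in; nothing more can be done
None
```

I handed the job in at about 36 s; no verdict came back. In the last camera checks the round cup was nested, the lid shut, the loop's bar behind the keeper and the red lever flat; I never touched the square cup or the bystanders, but did not re-measure them at the end.

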